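# Push the drain plugs shut in order of size

### The job

Shut the three round drain plugs for their leak check: with the fingertips, press each round cap lightly down onto its flange, the small one first, then the medium, then the large, and leave each one down. Leave the square plug up, press no plug with more than 30 N, and do not lift, tip or shove the fittings or anything else on the bench.

Things in the scene. Friction and masses are not known exactly. Their poses are not given: they have to be found in the camera images.
- plug_small_top (a point): centre of the top face of the drain plug with the small round cap, 36 mm across (plain steel, lightly domed or flat, top up). About 109 mm above the bench when the plug is up, 97 mm when it is fully down. Moves with the plug.
- plug_small (a joint): how far this plug is pushed down, in m: 0 is up (it starts between 0 and 0.0015), 0.012 is fully down on its stop. It slides straight down against an even friction of about 4 N, then meets a hard stop, and stays where it is left (no spring).
- fitting_small: the loose drain fitting that carries the plug with the small round cap, 36 mm across: steel tube with a darker flange at the top, on a round foot 96 mm across and 12 mm thick, about 0.9 kg; origin at the centre of its underside, z up, the plug is on its axis. The flange under the cap is 88 mm above the bench and reaches 5 mm beyond the cap.
- plug_medium_top (a point): centre of the top face of the drain plug with the medium round cap, 52 mm across (plain steel, lightly domed or flat, top up). About 109 mm above the bench when the plug is up, 97 mm when it is fully down. Moves with the plug.
- plug_medium (a joint): how far this plug is pushed down, in m: 0 is up (it starts between 0 and 0.0015), 0.012 is fully down on its stop. It slides straight down against an even friction of about 4 N, then meets a hard stop, and stays where it is left (no spring).
- fitting_medium: the loose drain fitting that carries the plug with the medium round cap, 52 mm across: steel tube with a darker flange at the top, on a round foot 96 mm across and 12 mm thick, about 0.9 kg; origin at the centre of its underside, z up, the plug is on its axis. The flange under the cap is 88 mm above the bench and reaches 5 mm beyond the cap.
- plug_large_top (a point): centre of the top face of the drain plug with the large round cap, 70 mm across (plain steel, lightly domed or flat, top up). About 109 mm above the bench when the plug is up, 97 mm when it is fully down. Moves with the plug.
- plug_large (a joint): how far this plug is pushed down, in m: 0 is up (it starts between 0 and 0.0015), 0.012 is fully down on its stop. It slides straight down against an even friction of about 4 N, then meets a hard stop, and stays where it is left (no spring).
- fitting_large: the loose drain fitting that carries the plug with the large round cap, 70 mm across: steel tube with a darker flange at the top, on a round foot 96 mm across and 12 mm thick, about 0.9 kg; origin at the centre of its underside, z up, the plug is on its axis. The flange under the cap is 88 mm above the bench and reaches 5 mm beyond the cap.
- plug_square_top (a point): centre of the top face of the drain plug with the square cap, 54 x 54 mm (plain steel, lightly domed or flat, top up). About 109 mm above the bench when the plug is up, 97 mm when it is fully down. Moves with the plug.
- plug_square (a joint): how far this plug is pushed down, in m: 0 is up (it starts between 0 and 0.0015), 0.012 is fully down on its stop. It slides straight down against an even friction of about 4 N, then meets a hard stop, and stays where it is left (no spring).
- fitting_square: the loose drain fitting that carries the plug with the square cap, 54 x 54 mm: steel tube with a darker flange at the top, on a round foot 96 mm across and 12 mm thick, about 0.9 kg; origin at the centre of its underside, z up, the plug is on its axis. The flange under the cap is 88 mm above the bench and reaches 5 mm beyond the cap.
- tape_roll: white plastic ring like an empty tape roll, lying flat, 58 mm across, 14 mm high, bystander; origin at its underside
- elbow: grey plastic pipe elbow lying flat, two 34 mm legs, about 50 mm long, 40 mm high, bystander; origin at its underside
- coupling: brass pipe coupling standing on end, 48 mm across, 45 mm high, bystander; origin at its underside
- sealant: white sealant cartridge standing nozzle up, 52 mm across, 190 mm tall, the tallest thing among the work, bystander; origin at its underside
- carton: small cardboard carton 90 x 120 x 60 mm high, bystander; origin at its underside
- spare_cap: loose spare round steel cap lying on the bench, 52 mm across, 9 mm high, not part of any fitting, bystander; origin at its underside
- screwdriver: screwdriver lying on the bench, 200 mm long, bystander; origin at its underside
There are look-alikes about, which are no part of the job. What is shaped like the fitting_square but blue or green is not meant.

How it is judged:
By the outcome, as a careful person would: the job done as asked, in the order asked, and still so for the second after the job is handed in, with the robot touching nothing.
It also fails if it takes over 48 s, if anything falls off the work surface, if the arm or the gripper's body presses on something with over 40 N, if the wrist force passes 120 N, or if a joint passes its speed limit or range.

### The arm

A 6-joint arm with a two-finger parallel gripper is mounted at the origin on the work surface. World frame = base frame: x ahead of the robot, y to its left, z up, the work surface at z = 0. Lengths are in m, angles in degrees, forces in N, time in s.
With the tool pointing down it reaches from about 0.4 to 0.825 m from the base axis. Payload 7 kg.
Tool frame: the origin (TCP) lies at the very end of the fingers, on their centre line; the grasp point (between the pads) lies 19 mm behind it (ctrl.pinch_z is the distance from the TCP to the grasp point, in m); z points along the fingers, x is the direction in which the jaws open and shut, and the axes are right-handed (so a half turn about z gives the same grasp; the last joint's range is limited). The gripper opens to 88 mm and grips with 3 to 60 N. Pads are 19 mm wide; open, the fingers measure 130 mm over their backs; the gripper's body (78 mm by 193 mm) begins 47 mm behind the grasp point.
Start: joints at [81.366, 20.546, 0.682, 0, -70.136, -16.507], TCP at [0.287, 0.611, 0.192] pointing down, gripper open.
Joint ranges: [-176.03, 176.03], [-82.01, 121.73], [-58.28, 71.71], [-173.87, 95.51], [-174.79, -0.11], [-173.66, 173.66]. Speed limits (degrees/s): [136.94, 136.94, 172.46, 180, 180, 180].

### API

Orientations are given as [roll, pitch, yaw] about the fixed x, y, z axes, in that order (R = Rz(yaw) Ry(pitch) Rx(roll)).
In Python, from plant import ctrl gives the robot as it stands.
- The arm moves only by the tool carry_out, never from a script. Its argument "increments" is a list of rows, each a list of 7 numbers: the turn, a rotation vector about the world's x, y, z in degrees, then the shift along the world's x, y, z in mm, then the closure, from 0 (fully open) to 1 (shut). In form: [[ax, ay, az, dx, dy, dz, grip], ...]. A call has 1 to 20 rows; each row is the pose to reach, as a shift and turn from the pose commanded when the call began; what a row does not reach only later rows make up. A row lasts 1/8 s, in which the tool goes at most 62.5 mm and 10.7 degrees, less where a joint would pass 70% of its speed; a pose out of reach is approached as far as the arm can. A call with a gripper value outside its range is refused whole. The fingers move at their own pace and stop on an object; the grip force is fixed at half the most. Time passes only in rows, so rows that repeat a pose let the fingers close. It gives the time, the measured TCP pose, the force and the opening at its end, in the units of the state.
- ctrl.get_obs(): the state, without advancing time (a new reading comes with each control period).
- ctrl.snapshot(name): name is "scene" or "top" or "wrist"; returns a dict with "pixels" (420x560x3 uint8, blue, green, red), "intrinsics" (3x3 intrinsics, pixels), "rvec" (rotation vector, rad) and "tvec" (3), from world to camera coordinates, as OpenCV has them; the wrist camera has in their place "hand_eye" (4x4, takes a point from camera to tool coordinates, whose origin is the TCP and whose axes are the tool frame's). Camera axes: x right, y down, z forward; pixel columns grow to the right and rows downward; lengths in m; the calibration is good to about 2 mm. The wrist camera is an equidistant fisheye: a pixel r from the principal point sees the ray r / f radians off the axis. A picture is of the moment at which its call begins: read the wrist's pose just before it. There is no depth.
- ctrl.close_job(): hands the job in, once; it reports no verdict.
Trained networks look in a picture, given as the dict that the camera call returned (one of the last four; its "shot" number tells which), for a name from the list of things; names that differ only in an ending like _2 or _b are one class to them, and where a whole thing is asked for, a point or a joint stands for the part that bears it (a point fixed in the world has none). Each returns a list of dicts, best first, with "confidence" (0 to 1); they miss things now and then, are a little off and sometimes report something else, mostly with a low value. They report only what shows in the picture. A call takes as long as a camera call. They do not tell look-alikes from the thing itself.
- ctrl.search_frame(picture, label): "centre" ([x, y, z] in m, in world coordinates, good to about 4 mm: the middle of the surface that is visible of it).
- ctrl.outline_of(picture, label): "pixels" (420x560 bool, what is visible of it).
The state is a dict: "clock": time; "joint_pos": joint angles; "qvel": joint speeds; "tau": joint torques, N m; "tool_pos": TCP position; "orientation": TCP orientation; "force": force on the tool from outside, world axes, zero at the start; "moment": the same for the moment, N m; "opening": finger opening in m.
Only numpy, scipy, OpenCV 4.12 (cv2) and the standard library are available. Lean on these libraries where they do the work, as an engineer would, in place of code of your own. Each camera call takes 0.05 s, during which the arm holds its last target. There are 200 camera calls.

## Working session

There is one attempt and no reset: what is moved stays moved. The work goes in short steps, Python scripts to look and compute and a tool call to move; the robot and the scene stay as the last step left them, time stands still between calls to the robot, and variables do not carry over. Pictures are saved under pics/ and viewed, about 8 in all and at most 12, crops included, and the job is handed in when it is done.

Besides the shell and the picture viewer there is one more tool, called after "Request:" by a JSON object that holds its "method" and its "body", one argument or row to a line. carry_out: Moves the arm, as the interface text tells. Its arguments: {"type":"object","properties":{"increments":{"type":"array"}},"required":["increments"]}

```bash
mkdir -p pics; cat > h.py <<'E'
import numpy as np, cv2
from plant import ctrl
def ray(p,u,v):
    R=cv2.Rodrigues(np.array(p["rvec"],float))[0];t=np.array(p["tvec"],float).ravel()
    d=R.T@np.linalg.inv(np.array(p["intrinsics"]))@np.array([u,v,1.]);return -R.T@t,d
def at_z(p,u,v,z):
    o,d=ray(p,u,v);return o+d*(z-o[2])/d[2]
def px(p,X):
    return cv2.projectPoints(np.array([X],float),np.array(p["rvec"],float),np.array(p["tvec"],float),np.array(p["intrinsics"],float),None)[0].ravel()
E
python3 - <<'E'
from h import *
o=ctrl.get_obs();print(o["clock"],o["tool_pos"],o["orientation"],o["force"],o["opening"])
for n in("top","scene"):
    p=ctrl.snapshot(n);cv2.imwrite(f"pics/{n}1.png",p["pixels"])
    for l in["plug_small_top","plug_medium_top","plug_large_top","plug_square_top","sealant","carton","coupling","elbow","spare_cap"]:
        for r in ctrl.search_frame(p,l)[:3]:
            print(n,l,np.round(r["centre"],3),round(r["confidence"],2),np.round(px(p,r["centre"])))
E
```

```text
0.0 [0.28658794 0.61052828 0.19072386] [-1.79990551e+02 -9.52196870e-02 -1.15149977e+02] [ 0.38557636  0.52096832 -0.35500701] 0.08768365751866598
top plug_small_top [ 0.563 -0.305  0.107] 0.61 [403. 202.]
top plug_medium_top [0.606 0.124 0.108] 0.67 [225. 184.]
top plug_large_top [0.606 0.124 0.107] 0.65 [225. 184.]
top plug_large_top [0.465 0.328 0.11 ] 0.57 [138. 242.]
top plug_square_top [ 0.302 -0.198  0.104] 0.97 [361. 313.]
top plug_square_top [ 0.462 -0.064  0.104] 0.64 [303. 244.]
top plug_square_top [0.35  0.056 0.113] 0.61 [251. 291.]
top sealant [0.698 0.262 0.123] 0.98 [169. 146.]
top carton [ 0.768 -0.124  0.06 ] 0.68 [325. 128.]
top coupling [ 0.423 -0.213  0.048] 0.61 [362. 262.]
top elbow [ 0.624 -0.122  0.037] 0.58 [324. 184.]
top spare_cap [0.635 0.41  0.009] 0.78 [122. 182.]
scene plug_medium_top [0.605 0.126 0.108] 0.55 [298. 270.]
scene plug_medium_top [ 0.568 -0.295  0.012] 0.51 [223. 180.]
scene plug_medium_top [ 0.46  -0.063  0.107] 0.5 [297. 194.]
scene plug_large_top [0.471 0.331 0.106] 0.83 [392. 299.]
scene plug_square_top [0.351 0.055 0.112] 0.85 [354. 201.]
scene plug_square_top [ 0.462 -0.062  0.111] 0.77 [296. 194.]
scene plug_square_top [ 0.305 -0.198  0.108] 0.63 [309. 139.]
scene sealant [0.717 0.278 0.125] 0.73 [301. 339.]
scene sealant [0.471 0.122 0.011] 0.62 [334. 258.]
scene sealant [ 0.461 -0.061  0.105] 0.59 [297. 195.]
scene carton [ 0.781 -0.107  0.059] 0.74 [195. 252.]
scene coupling [ 0.424 -0.212  0.032] 0.55 [276. 171.]
scene elbow [ 0.634 -0.118  0.036] 0.76 [237. 226.]
scene spare_cap [0.635 0.414 0.006] 0.59 [360. 378.]
```

View pics/top1.png

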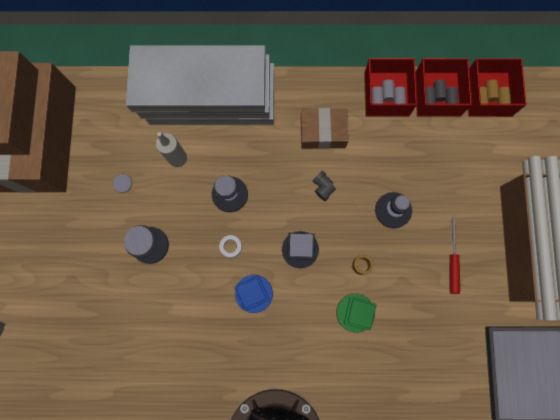

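View pics/scene1.png

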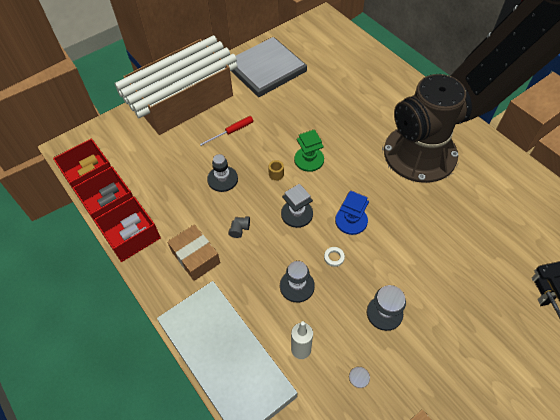

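The top picture shows the small plug at (401,203), medium (226,187), large (139,241) and steel square (301,245). Look-alikes are the blue fitting (254,292), the green one (357,313) and the spare cap (122,183). The sealant stands at (167,143). Next I'll measure the caps in both views and check them in one crop.

```bash
python3 - <<'E'
from h import *
P={n:ctrl.snapshot(n) for n in("top","scene")}
G={"small":(.562,-.302,.108),"medium":(.606,.124,.108),"large":(.468,.33,.108)}
im=[]
for l,g in G.items():
    for n,p in P.items():
        for r in ctrl.outline_of(p,f"plug_{l}_top")[:3]:
            m=np.array(r["pixels"]).astype(np.uint8);c=cv2.findContours(m,0,1)[0];c=max(c,key=len)
            if len(c)<5: continue
            e=cv2.fitEllipse(c);w=at_z(p,*e[0],.108)
            d=e[1][1]*np.linalg.norm(at_z(p,e[0][0]+1,e[0][1],.108)-w)
            print(l,n,np.round(w,4),"diam~",round(d,3),round(r["confidence"],2),np.round(e[0],1),"guess px",np.round(px(p,g)))
        u,v=px(p,g).astype(int);im.append(cv2.resize(p["pixels"][v-35:v+35,u-35:u+35],(260,260),interpolation=cv2.INTER_CUBIC))
out=np.vstack([np.hstack(im[0::2]),np.hstack(im[1::2])]);cv2.imwrite("pics/crop.png",out)
E
```

```text
small top [ 0.5636 -0.3026  0.108 ] diam~ 0.036 0.65 [401.6 201.6] guess px [401. 202.]
medium top [0.6041 0.1252 0.108 ] diam~ 0.05 0.8 [224.4 184.9] guess px [225. 184.]
medium scene [0.6061 0.1244 0.108 ] diam~ 0.05 0.73 [297.3 269.4] guess px [297. 269.]
medium scene [ 0.4883 -0.0282  0.108 ] diam~ 0.118 0.62 [296.6 206.7] guess px [297. 269.]
large top [0.4693 0.3272 0.108 ] diam~ 0.069 0.75 [138.1 239.8] guess px [137. 240.]
large scene [0.4722 0.3266 0.108 ] diam~ 0.071 0.92 [390.2 297.8] guess px [392. 298.]
```

View pics/crop.png

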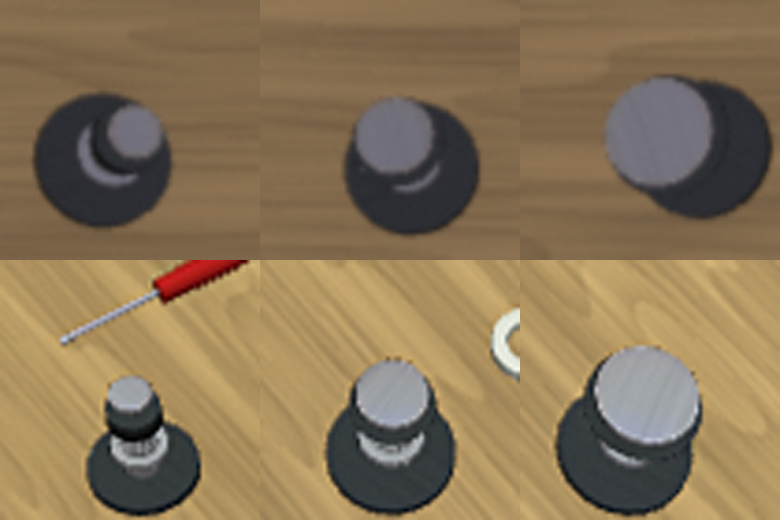

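Each cap's diameter and position agrees between the views: small (0.563,-0.302), medium (0.605,0.125), large (0.470,0.327). I'll go above the small cap high, with the fingers closed and the jaw axis turned along x so the body keeps clear of the sealant.

Request:
{"method": "carry_out", "body": {
  "increments": [
    [0,0,0,0,0,40,1],
    [0,0,-7,20,-50,70,1],
    [0,0,-14,35,-105,70,1],
    [0,0,-21,50,-160,70,1],
    [0,0,-28,67,-215,70,1],
    [0,0,-35,84,-270,70,1],
    [0,0,-42,100,-325,70,1],
    [0,0,-49,117,-380,70,1],
    [0,0,-56,133,-435,70,1],
    [0,0,-63,150,-490,70,1],
    [0,0,-70,167,-545,70,1],
    [0,0,-70,183,-600,70,1],
    [0,0,-70,200,-655,70,1],
    [0,0,-70,217,-710,70,1],
    [0,0,-70,233,-765,70,1],
    [0,0,-70,250,-820,70,1],
    [0,0,-70,265,-870,60,1],
    [0,0,-70,276,-912,30,1],
    [0,0,-70,276,-912,0,1],
    [0,0,-70,276,-912,-20,1]
  ]
}}

```text
clock: 3.9
tool_pos: [0.5619, -0.3016, 0.1695]
orientation: [180.0, -0.1, 174.8]
force: [-0.1, -0.2, -0.4]
opening: 0.0003
```

Request:
{"method": "carry_out", "body": {
  "increments": [
    [0,0,0,1,0,-20,1],
    [0,0,0,1,0,-40,1],
    [0,0,0,1,0,-50,1],
    [0,0,0,1,0,-55,1],
    [0,0,0,1,0,-58,1],
    [0,0,0,1,0,-60,1],
    [0,0,0,1,0,-62,1],
    [0,0,0,1,0,-64,1],
    [0,0,0,1,0,-65,1],
    [0,0,0,1,0,-65,1]
  ]
}}

```text
clock: 5.15
tool_pos: [0.5638, -0.301, 0.1066]
orientation: [-180.0, -0.0, 174.9]
force: [-0.7, 0.2, -0.8]
opening: 0.0004
```

```bash
python3 - <<'E'
from h import *
p=ctrl.snapshot("scene");w=ctrl.snapshot("wrist")
u,v=px(p,(.563,-.302,.1)).astype(int)
a=cv2.resize(p["pixels"][v-60:v+60,u-60:u+60],(420,420),interpolation=cv2.INTER_CUBIC)
cv2.imwrite("pics/s2.png",np.hstack([a,cv2.resize(w["pixels"],(380,420))]))
print(ctrl.get_obs()["tool_pos"],ctrl.get_obs()["force"])
E
```

```text
[ 0.56385369 -0.30100347  0.10674449] [ 0.56884541 -0.14445399 -0.1293082 ]
```

View pics/s2.png

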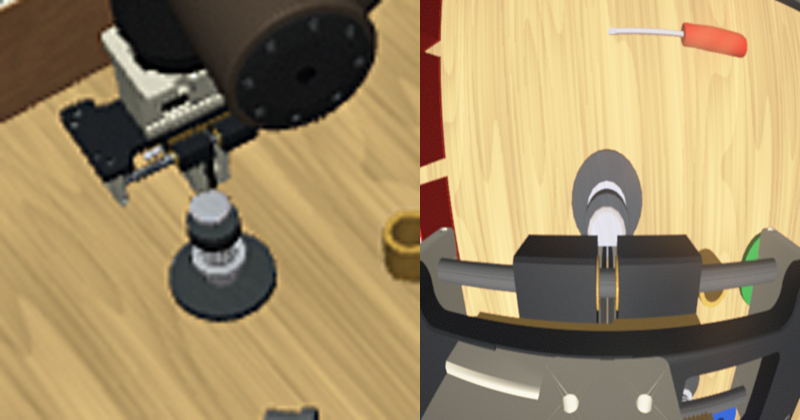

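```bash
python3 - <<'E'
from h import *
from scipy.spatial.transform import Rotation as Rn
o=ctrl.get_obs();T=np.array(o["tool_pos"])
w=ctrl.snapshot("wrist");p=ctrl.snapshot("scene")
def wpx(X):
    R=Rn.from_euler("xyz",o["orientation"],degrees=True).as_matrix()
    H=np.linalg.inv(np.array(w["hand_eye"]));c=H[:3,:3]@(R.T@(np.array(X)-T))+H[:3,3]
    K=np.array(w["intrinsics"]);th=np.arctan2(np.hypot(*c[:2]),c[2]);q=c[:2]/np.hypot(*c[:2])*th
    return K[0,0]*q[0]+K[0,2],K[1,1]*q[1]+K[1,2]
def mark(im,q,col): cv2.drawMarker(im,tuple(int(round(x)) for x in q),col,0,7,1)
a=p["pixels"].copy();b=w["pixels"].copy()
mark(a,px(p,T),(0,0,255));mark(b,wpx(T),(0,0,255))
C=np.array([.563,-.302,.108])
for k in range(24):
    t=k*np.pi/12;X=C+.018*np.array([np.cos(t),np.sin(t),0])
    for im,q in((a,px(p,X)),(b,wpx(X))): cv2.circle(im,tuple(int(round(x)) for x in q),0,(0,255,0),-1)
u,v=px(p,C).astype(int);A=cv2.resize(a[v-35:v+35,u-35:u+35],(400,400),interpolation=0)
u,v=map(int,wpx(C));print(wpx(C),wpx(T),px(p,T),px(p,C));B=cv2.resize(b[max(v-70,0):v+70,u-70:u+70],(400,400),interpolation=0)
cv2.imwrite("pics/s3.png",np.hstack([A,B]))
for n,q in(("scene",p),("wrist",w)):
    for r in ctrl.search_frame(q,"plug_small_top")[:2]: print(n,r["centre"],r["confidence"])
E
```

```text
(np.float64(276.8414544790514), np.float64(238.86581529006588)) (np.float64(275.6228193298831), np.float64(239.83237634043155)) [219.62571593 159.28801936] [219.63072087 158.67447809]
scene [0.5652, -0.3024, 0.1082] 0.49
scene [0.778, -0.1083, 0.057] 0.25
wrist [0.5621, -0.3154, 0.1053] 0.78
```

View pics/s3.png

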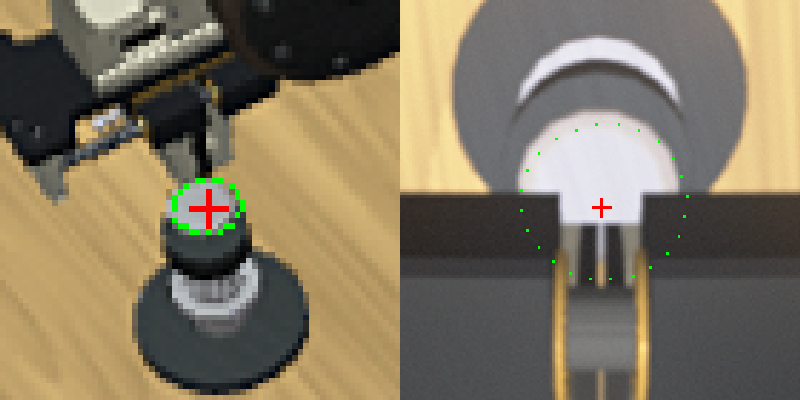

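The cap circle fits the picture well, but the closed fingertips look about 10 mm short of the nominal TCP. I'll feel the way down by force.

Request:
{"method": "carry_out", "body": {
  "increments": [
    [0,0,0,0,-1,-1,1],
    [0,0,0,0,-1,-2,1],
    [0,0,0,0,-1,-3,1],
    [0,0,0,0,-1,-4,1],
    [0,0,0,0,-1,-4,1]
  ]
}}

```text
clock: 6.08
tool_pos: [0.5637, -0.302, 0.1025]
orientation: [180.0, -0.0, 174.9]
force: [-0.4, 0.1, 0.0]
opening: 0.0004
```

Request:
{"method": "carry_out", "body": {
  "increments": [
    [0,0,0,0,0,-1,1],
    [0,0,0,0,0,-2,1],
    [0,0,0,0,0,-3,1],
    [0,0,0,0,0,-3,1]
  ]
}}

```text
clock: 6.58
tool_pos: [0.5637, -0.3019, 0.0995]
orientation: [180.0, -0.0, 174.9]
force: [0.2, 0.1, 0.1]
opening: 0.0008
```

Request:
{"method": "carry_out", "body": {
  "increments": [
    [0,0,0,0,0,-1,1],
    [0,0,0,0,0,-2,1],
    [0,0,0,0,0,-3,1],
    [0,0,0,0,0,-3,1]
  ]
}}

```text
clock: 7.08
tool_pos: [0.5637, -0.302, 0.0965]
orientation: [180.0, -0.0, 174.9]
force: [-0.1, 0.4, -1.4]
opening: 0.0002
```

Request:
{"method": "carry_out", "body": {
  "increments": [
    [0,0,0,0,0,-1,1],
    [0,0,0,0,0,-2,1],
    [0,0,0,0,0,-2,1]
  ]
}}

```text
clock: 7.45
tool_pos: [0.5637, -0.3019, 0.0945]
orientation: [180.0, -0.0, 174.9]
force: [-0.1, -0.0, -0.7]
opening: 0.0001
```

```bash
python3 - <<'E'
from h import *
p=ctrl.snapshot("scene")
u,v=px(p,(.563,-.302,.1)).astype(int)
cv2.imwrite("pics/s4.png",cv2.resize(p["pixels"][v-35:v+35,u-35:u+35],(420,420),interpolation=0))
print(ctrl.get_obs()["force"],ctrl.get_obs()["moment"])
E
```

```text
[-0.10922366  0.15186794  0.86436637] [ 0.06448667 -0.03257143  0.01998912]
```

View pics/s4.png

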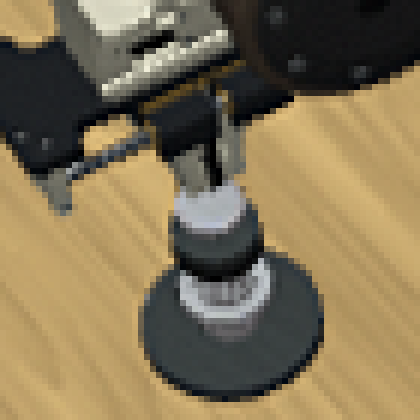

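The tips are still just above the cap, so I'm continuing down.

Request:
{"method": "carry_out", "body": {
  "increments": [
    [0,0,0,0,0,-1,1],
    [0,0,0,0,0,-2,1],
    [0,0,0,0,0,-2,1]
  ]
}}

```text
clock: 7.88
tool_pos: [0.5637, -0.3019, 0.0925]
orientation: [180.0, -0.0, 174.9]
force: [1.0, -0.8, -0.2]
opening: 0.0003
```

Request:
{"method": "carry_out", "body": {
  "increments": [
    [0,0,0,0,0,-1,1],
    [0,0,0,0,0,-2,1],
    [0,0,0,0,0,-2,1]
  ]
}}

```text
clock: 8.25
tool_pos: [0.5637, -0.302, 0.0905]
orientation: [180.0, -0.0, 174.9]
force: [-0.2, -0.1, -0.9]
opening: 0.0004
```

```bash
cat >> h.py <<'E'
from scipy.spatial.transform import Rotation as Rn
def wpx(w,o,X):
    T=np.array(o["tool_pos"]);R=Rn.from_euler("xyz",o["orientation"],degrees=True).as_matrix()
    H=np.linalg.inv(np.array(w["hand_eye"]));c=H[:3,:3]@(R.T@(np.array(X)-T))+H[:3,3]
    K=np.array(w["intrinsics"]);q=c[:2]/np.hypot(*c[:2])*np.arctan2(np.hypot(*c[:2]),c[2])
    return np.array([K[0,0]*q[0]+K[0,2],K[1,1]*q[1]+K[1,2]])
E
python3 - <<'E'
from h import *
o=ctrl.get_obs();T=np.array(o["tool_pos"])
w=ctrl.snapshot("wrist");p=ctrl.snapshot("scene")
u,v=px(p,(.563,-.302,.1)).astype(int);A=cv2.resize(p["pixels"][v-30:v+30,u-30:u+30],(400,400),interpolation=2)
c=wpx(w,o,T).astype(int);B=cv2.resize(w["pixels"][c[1]-40:c[1]+40,c[0]-40:c[0]+40],(400,400),interpolation=2)
for dz in(0,.005,.010,.015,.02,.03):
    a=px(p,T+[0,0,dz]);b=wpx(w,o,T+[0,0,dz])
    ca=((a-[u,v]+30)*400/60);cb=(b-c+40)*5
    print(dz,ca.round(),cb.round())
    for im,q in((A,ca),(B,cb)): cv2.circle(im,tuple(q.astype(int)),3,(0,0,255) if dz else (0,255,0),-1)
C=np.array([.563,-.302,.108])
for k in range(36):
    t=k*np.pi/18;X=C+.018*np.array([np.cos(t),np.sin(t),0])
    cv2.circle(A,tuple(((px(p,X)-[u,v]+30)*400/60).astype(int)),1,(0,255,0),-1)
    cv2.circle(B,tuple(((wpx(w,o,X)-c+40)*5).astype(int)),1,(0,255,0),-1)
cv2.imwrite("pics/s5.png",np.hstack([A,B]))
E
```

```text
0 [207. 216.] [203. 204.]
0.005 [206. 210.] [203. 217.]
0.01 [205. 203.] [203. 231.]
0.015 [204. 195.] [203. 246.]
0.02 [202. 188.] [203. 261.]
0.03 [200. 174.] [203. 294.]
```

View pics/s5.png

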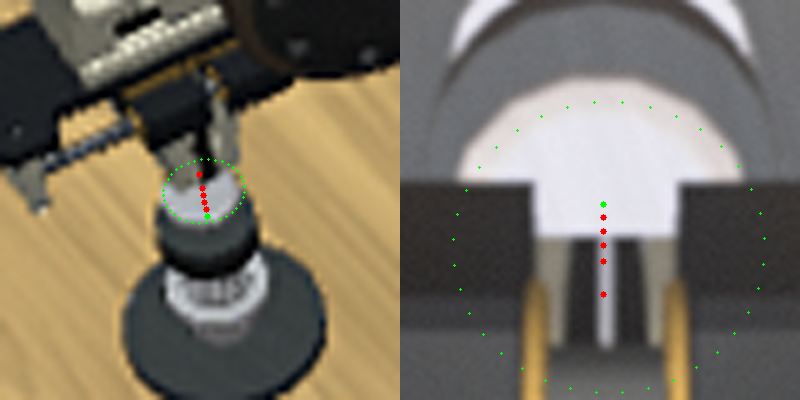

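The tips sit roughly 20 mm above the nominal TCP, at about z 0.112 now. I'm continuing to feel for contact.

Request:
{"method": "carry_out", "body": {
  "increments": [
    [0,0,0,0,0,-1,1],
    [0,0,0,0,0,-2,1],
    [0,0,0,0,0,-2,1]
  ]
}}

```text
clock: 8.72
tool_pos: [0.5637, -0.302, 0.0885]
orientation: [180.0, -0.0, 174.9]
force: [0.4, -1.2, -0.2]
opening: 0.0005
```

Request:
{"method": "carry_out", "body": {
  "increments": [
    [0,0,0,0,0,-1,1],
    [0,0,0,0,0,-2,1],
    [0,0,0,0,0,-2,1]
  ]
}}

```text
clock: 9.1
tool_pos: [0.5637, -0.302, 0.0865]
orientation: [180.0, -0.0, 174.9]
force: [-0.6, 0.4, 0.2]
opening: 0.0001
```

Request:
{"method": "carry_out", "body": {
  "increments": [
    [0,0,0,0,0,-1,1],
    [0,0,0,0,0,-2,1],
    [0,0,0,0,0,-2,1]
  ]
}}

```text
clock: 9.48
tool_pos: [0.5637, -0.302, 0.0845]
orientation: [180.0, -0.0, 174.9]
force: [-1.0, 0.2, -0.6]
opening: 0.0007
```

```bash
python3 - <<'E'
from h import *
o=ctrl.get_obs();T=np.array(o["tool_pos"])
w=ctrl.snapshot("wrist");p=ctrl.snapshot("scene")
u,v=px(p,(.563,-.302,.12)).astype(int);A=cv2.resize(p["pixels"][v-30:v+30,u-30:u+30],(400,400),interpolation=2)
c=wpx(w,o,T).astype(int);B=cv2.resize(w["pixels"][c[1]-90:c[1]+70,c[0]-80:c[0]+80],(400,400),interpolation=2)
for i,z in enumerate((.1085,.097)):
  for k in range(36):
    t=k*np.pi/18;X=np.array([.563,-.302,z])+.018*np.array([np.cos(t),np.sin(t),0]);col=((0,255,0),(0,0,255))[i]
    cv2.circle(A,tuple(((px(p,X)-[u,v]+30)*400/60).astype(int)),1,col,-1)
    cv2.circle(B,tuple(((wpx(w,o,X)-c+[80,90])*2.5).astype(int)),1,col,-1)
cv2.imwrite("pics/s6.png",np.hstack([A,B]))
E
```

```text
(no output)
```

View pics/s6.png

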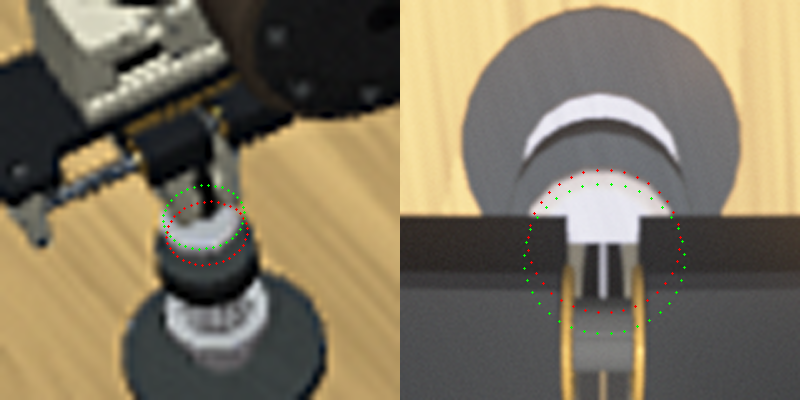

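The cap is still up and the fingertips now overlap its centre in the view, so contact is close.

Request:
{"method": "carry_out", "body": {
  "increments": [
    [0,0,0,0,0,-1,1],
    [0,0,0,0,0,-2,1],
    [0,0,0,0,0,-2,1]
  ]
}}

```text
clock: 9.95
tool_pos: [0.5637, -0.302, 0.0825]
orientation: [180.0, -0.0, 174.9]
force: [0.1, -0.7, -0.1]
opening: 0.0002
```

Request:
{"method": "carry_out", "body": {
  "increments": [
    [0,0,0,0,0,-1,1],
    [0,0,0,0,0,-2,1],
    [0,0,0,0,0,-2,1]
  ]
}}

```text
clock: 10.32
tool_pos: [0.5637, -0.3019, 0.0805]
orientation: [180.0, -0.0, 174.9]
force: [-0.4, -0.9, -0.3]
opening: 0.0005
```

Request:
{"method": "carry_out", "body": {
  "increments": [
    [0,0,0,0,0,-1,1],
    [0,0,0,0,0,-2,1],
    [0,0,0,0,0,-2,1]
  ]
}}

```text
clock: 10.7
tool_pos: [0.5637, -0.302, 0.0786]
orientation: [180.0, -0.0, 174.9]
force: [0.2, -0.5, -0.1]
opening: 0.0002
```

```bash
python3 - <<'E'
from h import *
o=ctrl.get_obs();T=np.array(o["tool_pos"])
w=ctrl.snapshot("wrist");p=ctrl.snapshot("scene")
H=np.array(w["hand_eye"]);print(H.round(3))
c=wpx(w,o,T);print("tcp px",c, "scene cam", ray(p,280,210)[0])
for y in(-.0095,0,.0095):
    print(y,[(dz,(wpx(w,o,T+[0,y,dz])-c).round(1)[1]) for dz in(0,.01,.02,.03,.04)],[px(p,T+[0,y,dz]).round(1).tolist() for dz in(.02,.03)])
u,v=px(p,(.563,-.302,.12)).astype(int);print(u,v);A=cv2.resize(p["pixels"][v-25:v+25,u-25:u+25],(500,500),interpolation=0)
ci=c.astype(int);B=cv2.resize(w["pixels"][ci[1]-25:ci[1]+25,ci[0]-15:ci[0]+15],(300,500),interpolation=0)
cv2.imwrite("pics/s7.png",np.hstack([A,B]))
E
```

```text
[[ 1.    -0.001 -0.     0.   ]
 [ 0.001  0.968  0.251 -0.067]
 [ 0.    -0.251  0.968 -0.193]
 [ 0.     0.     0.     1.   ]]
tcp px [275.62274693 239.83232204] scene cam [0.97636669 0.56998597 1.28079728]
-0.0095 [(0, np.float64(-14.4)), (0.01, np.float64(-9.6)), (0.02, np.float64(-4.3)), (0.03, np.float64(1.6)), (0.04, np.float64(8.1))] [[218.0, 158.8], [217.6, 156.7]]
0 [(0, np.float64(0.0)), (0.01, np.float64(5.4)), (0.02, np.float64(11.4)), (0.03, np.float64(18.0)), (0.04, np.float64(25.4))] [[219.8, 160.8], [219.4, 158.7]]
0.0095 [(0, np.float64(14.0)), (0.01, np.float64(20.0)), (0.02, np.float64(26.6)), (0.03, np.float64(33.9)), (0.04, np.float64(41.9))] [[221.6, 162.8], [221.2, 160.7]]
219 156
```

View pics/s7.png

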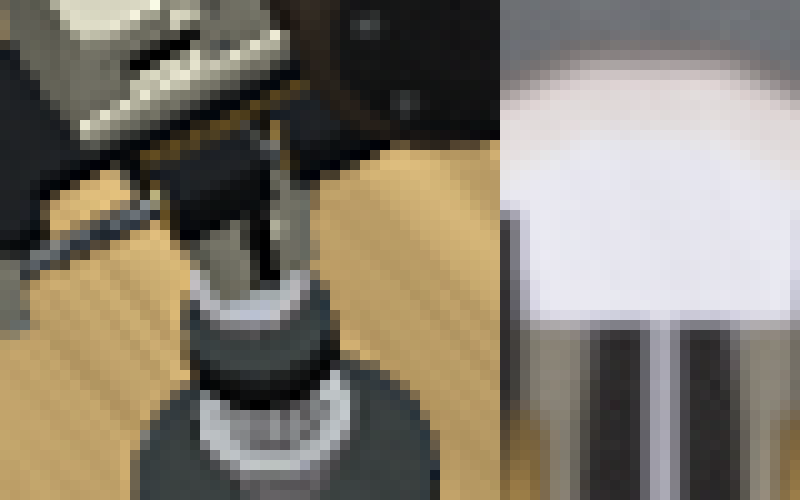

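Tips are estimated about 30 mm above the nominal TCP, so contact should be right here. I'm continuing.

Request:
{"method": "carry_out", "body": {
  "increments": [
    [0,0,0,0,0,-1,1],
    [0,0,0,0,0,-2,1],
    [0,0,0,0,0,-2,1]
  ]
}}

```text
clock: 11.18
tool_pos: [0.5637, -0.3019, 0.0765]
orientation: [180.0, -0.0, 174.9]
force: [-0.5, 0.3, 0.7]
opening: 0.0005
```

Request:
{"method": "carry_out", "body": {
  "increments": [
    [0,0,0,0,0,-1,1],
    [0,0,0,0,0,-2,1],
    [0,0,0,0,0,-2,1]
  ]
}}

```text
clock: 11.55
tool_pos: [0.5637, -0.302, 0.0745]
orientation: [180.0, -0.0, 174.9]
force: [-0.3, -0.6, -0.4]
opening: 0.0003
```

Request:
{"method": "carry_out", "body": {
  "increments": [
    [0,0,0,0,0,-1,1],
    [0,0,0,0,0,-2,1],
    [0,0,0,0,0,-2,1]
  ]
}}

```text
clock: 11.92
tool_pos: [0.5638, -0.302, 0.0728]
orientation: [-180.0, 0.0, 174.9]
force: [-0.8, 0.4, 1.1]
opening: 0.0007
```

Request:
{"method": "carry_out", "body": {
  "increments": [
    [0,0,0,0,0,-1,1],
    [0,0,0,0,0,-2,1],
    [0,0,0,0,0,-2,1]
  ]
}}

```text
clock: 12.3
tool_pos: [0.5639, -0.302, 0.0707]
orientation: [-180.0, 0.0, 174.9]
force: [-1.4, 1.2, 2.4]
opening: 0.0009
```

Contact at TCP z of about 0.073, so the stop should be near 0.062. I'm slowing down.

Request:
{"method": "carry_out", "body": {
  "increments": [
    [0,0,0,0,0,-1,1],
    [0,0,0,0,0,-2,1],
    [0,0,0,0,0,-3,1],
    [0,0,0,0,0,-3,1]
  ]
}}

```text
clock: 12.8
tool_pos: [0.5638, -0.302, 0.0675]
orientation: [-180.0, -0.0, 174.9]
force: [-0.3, -0.1, 2.6]
opening: 0.0003
```

Request:
{"method": "carry_out", "body": {
  "increments": [
    [0,0,0,0,0,-1,1],
    [0,0,0,0,0,-2,1],
    [0,0,0,0,0,-2,1]
  ]
}}

```text
clock: 13.18
tool_pos: [0.5638, -0.302, 0.0655]
orientation: [-180.0, 0.0, 174.9]
force: [-0.3, 0.1, 2.4]
opening: 0.0001
```

Request:
{"method": "carry_out", "body": {
  "increments": [
    [0,0,0,0,0,-0.5,1],
    [0,0,0,0,0,-1,1],
    [0,0,0,0,0,-1,1]
  ]
}}

```text
clock: 13.55
tool_pos: [0.5638, -0.302, 0.0646]
orientation: [-180.0, 0.0, 174.9]
force: [-0.4, 0.4, 2.8]
opening: 0.0002
```

Request:
{"method": "carry_out", "body": {
  "increments": [
    [0,0,0,0,0,-0.5,1],
    [0,0,0,0,0,-1,1],
    [0,0,0,0,0,-1,1]
  ]
}}

```text
clock: 13.92
tool_pos: [0.5638, -0.302, 0.0636]
orientation: [-180.0, 0.0, 174.9]
force: [0.1, 0.2, 2.9]
opening: 0.0006
```

Request:
{"method": "carry_out", "body": {
  "increments": [
    [0,0,0,0,0,-0.5,1],
    [0,0,0,0,0,-0.5,1]
  ]
}}

```text
clock: 14.18
tool_pos: [0.5638, -0.302, 0.0631]
orientation: [-180.0, 0.0, 174.9]
force: [-0.1, -0.0, 3.5]
opening: 0.0001
```

Request:
{"method": "carry_out", "body": {
  "increments": [
    [0,0,0,0,0,-0.5,1],
    [0,0,0,0,0,-0.5,1]
  ]
}}

```text
clock: 14.42
tool_pos: [0.5638, -0.302, 0.0626]
orientation: [180.0, 0.0, 174.9]
force: [-0.6, -0.2, 2.9]
opening: 0.0006
```

Request:
{"method": "carry_out", "body": {
  "increments": [
    [0,0,0,0,0,-0.5,1],
    [0,0,0,0,0,-0.5,1]
  ]
}}

```text
clock: 14.68
tool_pos: [0.5638, -0.302, 0.0624]
orientation: [-180.0, 0.0, 174.9]
force: [-0.5, 0.4, 6.1]
opening: 0.0004
```

Request:
{"method": "carry_out", "body": {
  "increments": [
    [0,0,0,0,0,-0.5,1],
    [0,0,0,0,0,-0.5,1]
  ]
}}

```text
clock: 14.92
tool_pos: [0.5639, -0.302, 0.0624]
orientation: [-180.0, 0.0, 174.9]
force: [-1.9, 2.4, 8.2]
opening: 0.0006
```

The small plug is on its stop: the position has stopped and the force is 8 N. The stop is at TCP 0.0624, so the tips are 34.6 mm short of the TCP. Next I'll lift straight up and go over the medium cap.

Request:
{"method": "carry_out", "body": {
  "increments": [
    [0,0,0,0,0,3,1],
    [0,0,0,0,0,20,1],
    [0,0,0,0,0,60,1],
    [0,0,0,0,0,100,1],
    [0,0,0,4,40,110,1],
    [0,0,0,9,90,110,1],
    [0,0,0,14,140,110,1],
    [0,0,0,19,190,110,1],
    [0,0,0,24,240,110,1],
    [0,0,0,29,290,110,1],
    [0,0,0,33,340,110,1],
    [0,0,0,38,390,105,1],
    [0,0,0,41,420,90,1],
    [0,0,0,41,427,60,1],
    [0,0,0,41,427,35,1],
    [0,0,0,41,427,22,1],
    [0,0,0,41,427,17,1],
    [0,0,0,41,427,15,1],
    [0,0,0,41,427,15,1]
  ]
}}

```text
clock: 17.3
tool_pos: [0.6053, 0.125, 0.0775]
orientation: [180.0, 0.1, 174.8]
force: [0.2, 0.1, -0.0]
opening: 0.0004
```

```bash
python3 - <<'E'
from h import *
o=ctrl.get_obs();print(o["tool_pos"],o["force"])
p=ctrl.snapshot("scene");t=ctrl.snapshot("top");print([ (np.round(r["centre"],3),round(r["confidence"],2)) for r in ctrl.search_frame(p,"plug_small_top")[:2]])
def crop(p,X,h=30):
    u,v=px(p,X).astype(int);A=cv2.resize(p["pixels"][v-h:v+h,u-h:u+h],(400,400),interpolation=2)
    for i,z in enumerate((.1085,.097)):
      for k in range(36):
        a=k*np.pi/18;Y=np.array([X[0],X[1],z])+X[3]*np.array([np.cos(a),np.sin(a),0])
        cv2.circle(A,tuple(((px(p,Y)-[u,v]+h)*400/2/h).astype(int)),1,((0,255,0),(0,0,255))[i],-1)
    return A
_px=px
px=lambda p,X:_px(p,np.array(X)[:3])
cv2.imwrite("pics/m1.png",np.hstack([crop(p,(.563,-.302,.1,.018)),crop(p,(.605,.1247,.11,.026))]))
E
```

```text
[0.60526172 0.12503401 0.07746693] [ 0.21538638  0.07884192 -0.0308115 ]
[]
```

View pics/m1.png

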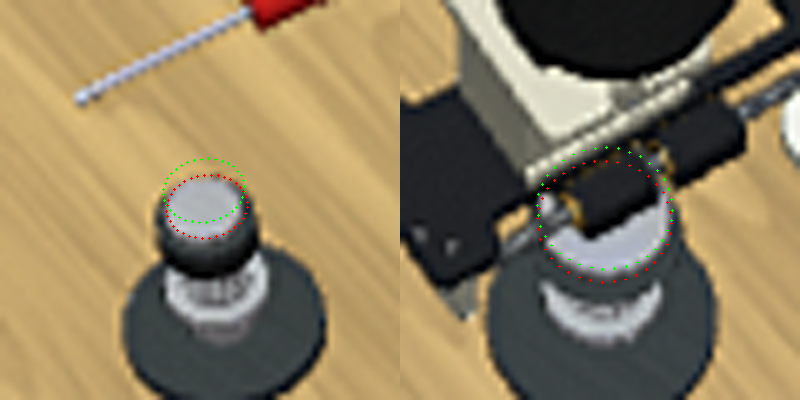

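The left crop shows the small cap seated on the red (down) ring, and the medium cap is up under the tips. I'm pressing it.

Request:
{"method": "carry_out", "body": {
  "increments": [
    [0,0,0,0,0,-2,1],
    [0,0,0,0,0,-3,1],
    [0,0,0,0,0,-4,1],
    [0,0,0,0,0,-5,1],
    [0,0,0,0,0,-6,1],
    [0,0,0,0,0,-7,1],
    [0,0,0,0,0,-7,1]
  ]
}}

```text
clock: 18.32
tool_pos: [0.6048, 0.125, 0.0696]
orientation: [-180.0, -0.0, 174.9]
force: [-1.0, 0.0, 2.0]
opening: 0.0003
```

Request:
{"method": "carry_out", "body": {
  "increments": [
    [0,0,0,0,0,-1,1],
    [0,0,0,0,0,-2,1],
    [0,0,0,0,0,-3,1],
    [0,0,0,0,0,-4,1],
    [0,0,0,0,0,-5,1],
    [0,0,0,0,0,-6,1],
    [0,0,0,0,0,-6,1]
  ]
}}

```text
clock: 19.2
tool_pos: [0.6048, 0.125, 0.0635]
orientation: [-180.0, -0.0, 174.9]
force: [-0.5, -0.5, 2.3]
opening: 0.0006
```

Request:
{"method": "carry_out", "body": {
  "increments": [
    [0,0,0,0,0,-0.5,1],
    [0,0,0,0,0,-1,1],
    [0,0,0,0,0,-1,1]
  ]
}}

```text
clock: 19.58
tool_pos: [0.6048, 0.125, 0.0626]
orientation: [-180.0, -0.0, 174.9]
force: [-0.7, 0.1, 2.1]
opening: 0.0002
```

Request:
{"method": "carry_out", "body": {
  "increments": [
    [0,0,0,0,0,-0.5,1],
    [0,0,0,0,0,-0.5,1]
  ]
}}

```text
clock: 19.82
tool_pos: [0.6048, 0.125, 0.0624]
orientation: [-180.0, 0.0, 174.9]
force: [-2.5, 0.6, 5.5]
opening: 0.0006
```

Request:
{"method": "carry_out", "body": {
  "increments": [
    [0,0,0,0,0,-0.5,1],
    [0,0,0,0,0,-0.5,1]
  ]
}}

```text
clock: 20.08
tool_pos: [0.6048, 0.125, 0.0624]
orientation: [180.0, 0.0, 174.9]
force: [-4.9, -0.6, 9.1]
opening: 0.0002
```

The medium plug is on its stop at the same height with 9 N. On to the large one.

Request:
{"method": "carry_out", "body": {
  "increments": [
    [0,0,0,0,0,3,1],
    [0,0,0,0,0,20,1],
    [0,0,0,0,0,60,1],
    [0,0,0,0,0,100,1],
    [0,0,0,-27,40,110,1],
    [0,0,0,-54,80,110,1],
    [0,0,0,-81,120,110,1],
    [0,0,0,-108,160,105,1],
    [0,0,0,-134,202,90,1],
    [0,0,0,-134,202,60,1],
    [0,0,0,-134,202,35,1],
    [0,0,0,-134,202,22,1],
    [0,0,0,-134,202,17,1],
    [0,0,0,-134,202,15,1],
    [0,0,0,-134,202,15,1]
  ]
}}

```text
clock: 21.95
tool_pos: [0.4712, 0.3273, 0.0774]
orientation: [180.0, 0.0, 174.8]
force: [-1.4, 0.1, 1.1]
opening: 0.0003
```

```bash
python3 - <<'E'
from h import *
o=ctrl.get_obs();print(o["tool_pos"],o["force"])
p=ctrl.snapshot("scene")
def crop(p,X,r,h=30):
    u,v=px(p,X).astype(int);A=cv2.resize(p["pixels"][v-h:v+h,u-h:u+h],(400,400),interpolation=2)
    for i,z in enumerate((.1085,.097)):
      for k in range(36):
        a=k*np.pi/18;Y=np.array([X[0],X[1],z])+r*np.array([np.cos(a),np.sin(a),0])
        cv2.circle(A,tuple(((px(p,Y)-[u,v]+h)*400/2/h).astype(int)),1,((0,255,0),(0,0,255))[i],-1)
    return A
cv2.imwrite("pics/l1.png",np.hstack([crop(p,(.605,.1247,.1),.026),crop(p,(.4705,.327,.11),.035)]))
E
```

```text
[0.47122944 0.32725441 0.0773683 ] [-1.4368979   0.09899993  1.10691055]
```

View pics/l1.png

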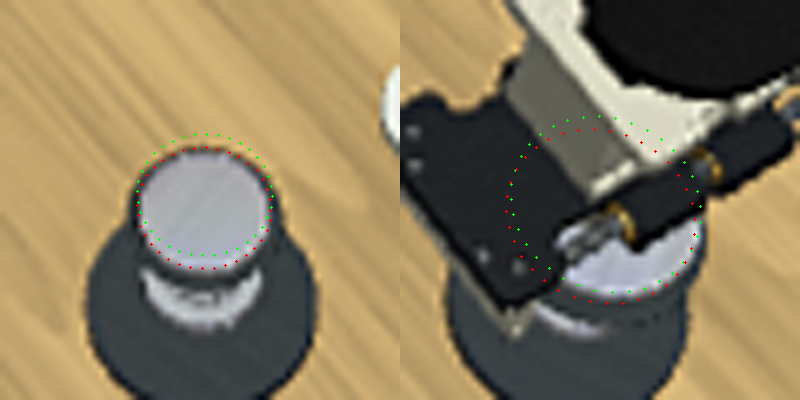

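The medium cap sits on its down ring, and the large one is still up under the tips.

Request:
{"method": "carry_out", "body": {
  "increments": [
    [0,0,0,0,0,-2,1],
    [0,0,0,0,0,-3,1],
    [0,0,0,0,0,-4,1],
    [0,0,0,0,0,-5,1],
    [0,0,0,0,0,-6,1],
    [0,0,0,0,0,-7,1],
    [0,0,0,0,0,-7,1]
  ]
}}

```text
clock: 22.88
tool_pos: [0.4708, 0.3271, 0.0696]
orientation: [180.0, 0.0, 174.9]
force: [-0.8, 0.0, 3.3]
opening: 0.0003
```

Request:
{"method": "carry_out", "body": {
  "increments": [
    [0,0,0,0,0,-1,1],
    [0,0,0,0,0,-2,1],
    [0,0,0,0,0,-3,1],
    [0,0,0,0,0,-4,1],
    [0,0,0,0,0,-5,1],
    [0,0,0,0,0,-6,1],
    [0,0,0,0,0,-6,1]
  ]
}}

```text
clock: 23.75
tool_pos: [0.4708, 0.3271, 0.0635]
orientation: [180.0, 0.0, 174.9]
force: [-0.3, 0.3, 2.1]
opening: 0.0005
```

Request:
{"method": "carry_out", "body": {
  "increments": [
    [0,0,0,0,0,-0.5,1],
    [0,0,0,0,0,-1,1],
    [0,0,0,0,0,-1,1]
  ]
}}

```text
clock: 24.12
tool_pos: [0.4708, 0.3271, 0.0626]
orientation: [180.0, 0.0, 174.9]
force: [-0.4, -0.2, 2.6]
opening: 0.0006
```

Request:
{"method": "carry_out", "body": {
  "increments": [
    [0,0,0,0,0,-0.5,1],
    [0,0,0,0,0,-0.5,1]
  ]
}}

```text
clock: 24.38
tool_pos: [0.4709, 0.3271, 0.0624]
orientation: [180.0, 0.0, 174.9]
force: [-0.7, -0.1, 4.6]
opening: 0.0007
```

Request:
{"method": "carry_out", "body": {
  "increments": [
    [0,0,0,0,0,-0.5,1],
    [0,0,0,0,0,-0.5,1]
  ]
}}

```text
clock: 24.62
tool_pos: [0.4709, 0.3271, 0.0624]
orientation: [180.0, 0.0, 174.9]
force: [-2.4, -1.2, 8.8]
opening: 0.0005
```

The large plug is on its stop too (8.8 N). I'll lift straight up and back away so the final picture is clear.

Request:
{"method": "carry_out", "body": {
  "increments": [
    [0,0,0,0,0,3,1],
    [0,0,0,0,0,20,1],
    [0,0,0,0,0,60,1],
    [0,0,0,0,0,110,1],
    [0,0,0,0,0,140,1],
    [0,0,0,-40,60,140,1],
    [0,0,0,-80,120,140,1],
    [0,0,0,-120,180,140,1],
    [0,0,0,-150,230,140,1],
    [0,0,0,-150,230,140,1],
    [0,0,0,-150,230,140,1]
  ]
}}

```text
clock: 26.0
tool_pos: [0.3195, 0.5579, 0.2005]
orientation: [-179.9, -0.0, 175.0]
force: [0.5, -0.7, 0.2]
opening: 0.0003
```

```bash
python3 - <<'E'
from h import *
o=ctrl.get_obs();print(o["clock"],o["force"])
p=ctrl.snapshot("scene");a=p["pixels"][130:330,200:420].copy();a=cv2.resize(a,None,fx=2.9,fy=2.9,interpolation=2)
for X,r in(((.563,-.302),.018),((.605,.1247),.026),((.4705,.327),.035)):
  for i,z in enumerate((.1085,.097)):
    for k in range(48):
      t=k*np.pi/24;q=(px(p,(X[0]+r*np.cos(t),X[1]+r*np.sin(t),z))-[200,130])*2.9
      cv2.circle(a,tuple(q.astype(int)),1,((0,255,0),(0,0,255))[i],-1)
cv2.imwrite("pics/fin.png",a)
b=cv2.imread("pics/scene1.png");d=np.abs(b.astype(int)-p["pixels"]).max(2)
for n,(u,v) in dict(square=(297,203),blue=(352,212),green=(310,150),sealant=(301,339),spare=(360,378),tape=(334,256),foot_s=(222,185),foot_m=(297,290),foot_l=(385,320)).items(): print(n,(d[v-14:v+14,u-14:u+14]>40).sum())
E
```

```text
26.0 [ 0.51604616 -0.71149043  0.18705021]
square 0
blue 0
green 0
sealant 0
spare 0
tape 0
foot_s 0
foot_m 38
foot_l 49
```

View pics/fin.png

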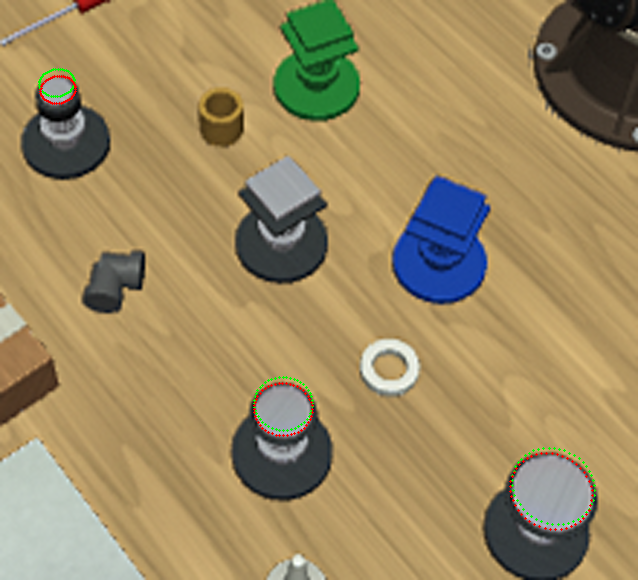

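All three round caps lie on the red (down) rings. The square cap and the bystanders I compared are unchanged from the first picture; the pixel changes at the medium and large fittings come from their caps going down.

```bash
python3 -c "
from plant import ctrl
print(ctrl.close_job())"
```

```text
the job is handed in; nothing more can be done
None
```

I pressed the small, medium and large round plugs down in that order with the closed fingertips, and left each one on its stop. The job was handed in at about 26 s, with the arm backed off and touching nothing.

- **Stops:** all three stopped at the same height, TCP z = 0.0624 m. The force was about 2–3.5 N while sliding and at most about 9 N at the stop.
- **Final picture:** each round cap matches the outline expected when it is down. The square plug is still up. The square, blue and green fittings, sealant, spare cap, tape roll and the small fitting's foot showed no change from the first picture. I did not compare the elbow, coupling, carton and screwdriver that way; the arm passed well above the elbow and nowhere low near the others.
- **Changed pixels:** the medium and large fittings showed 38 and 49 changed pixels. I put these down to their caps being lower, as their feet look unmoved.
- **Disagreement:** the closed fingertips end about 35 mm short of the stated TCP, so I found contact by force and picture instead of the nominal height.
- **Network misses:** the network that looks for things missed the small cap in some scene pictures. In the wrist picture it put the cap about 13 mm off, so I used the outline fits from the fixed cameras.

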